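# Square up and clamp a set of bean-sizing screens

## Task

The three perforated sizing screens lying in the grey clamp block have slid askew. With the clamp lever still open, gently tap the screens until all three lie square and flush against the two far and the two left locating pins of the block; then swing the clamp lever over and press it down until its foot, whose screw may be set at any height, grips the stack firmly, without forcing it. Leave the other things on the table where they are.

Things in the scene. Friction and masses are not known exactly. Their poses are not given: they have to be found in the camera images.
- clamp: Grey clamp block fixed to the table. Origin on the table, under the centre of the squared stack; x away from the robot (yaw at most 0.3 rad), y left, z up. Stack floor 15 mm high, x -48 to 60, y -40 to 50 mm: at the front (-x) and right (-y), where there are no pins, screens overhang it 10 mm or more and fingers can reach below their edges.
- far_pins (a point): Midway between the two far locating pins, on the line the screens' far edges belong against, at the pins' tops: (60, 2, 40) mm in the clamp frame. Upright steel pins, 12 mm thick, tops 40 mm above the table, axes at x = 66, y = -32 and 36 mm in the clamp frame.
- left_pins (a point): Midway between the two left locating pins, on the line the screens' left edges belong against, at the pins' tops: (2, 50, 40) mm in the clamp frame. Same pins, axes at y = 56, x = -38 and 42 mm in the clamp frame.
- lever (a joint): Clamp lever angle: 0 = level across the stack towards -y of the clamp (hard stop); grows as its free end swings up and over to +y (1.57 upright, stop at 2.3); starts 1.75 to 2.15, leaning to +y. Stiff hinge: it stays where left and takes about 4 N at its end. Its foot meets the flush stack somewhere between 0.25 and 0.03 rad, as the foot's screw happens to be set.
- lever_foot (a point): Point on the lever's mid-plane, 80 mm from the hinge, where a screw carries a round rubber foot, 14 mm wide, on the under side (facing the stack when shut). The screw setting is unknown: the foot's end lies 23 to 39 mm under this point. Once it touches the stack, 7 to 12 N at the lever's end grips it firmly and the hinge holds that; over 20 N is too much.
- lever_hinge (a point): Hinge axis of the lever, parallel to the clamp's x, at (0, 80, 50) mm in the clamp frame, between two steel cheeks (x -24 to 24, y 62 to 102 mm, 64 mm high).
- lever_tip (a point): Middle of the lever's free end, 190 mm from the hinge. The lever is a steel bar 24 mm wide (along the clamp's x), 10 mm thick; its last 64 mm are a round black grip, 16 mm thick.
- screen_bottom: Lowest of the three stacked sizing screens: perforated aluminium plate 120 (its x) x 100 (its y) x 5 mm (4 mm sheet with rounded rim, on 1 mm pips), loose, about 120 g; origin at the centre of its underside. Flush when its origin is at (0, 0, 15) mm of the clamp frame with equal yaw; starts 4 to 16 mm out towards -x and -y of the clamp, a little skewed.
- screen_middle: Middle one of the three stacked sizing screens: perforated aluminium plate 120 (its x) x 100 (its y) x 5 mm (4 mm sheet with rounded rim, on 1 mm pips), loose, about 120 g; origin at the centre of its underside. Flush when its origin is at (0, 0, 20) mm of the clamp frame with equal yaw; starts 4 to 16 mm out towards -x and -y of the clamp, a little skewed.
- screen_top: Uppermost of the three stacked sizing screens: perforated aluminium plate 120 (its x) x 100 (its y) x 5 mm (4 mm sheet with rounded rim, on 1 mm pips), loose, about 120 g; origin at the centre of its underside. Flush when its origin is at (0, 0, 25) mm of the clamp frame with equal yaw; starts 4 to 16 mm out towards -x and -y of the clamp, a little skewed.
- spare_screen: Bystander: smaller single screen, 90 x 90 x 5 mm, flat on the table left of the block, under the open lever; origin under its centre.
- cup: Bystander: white cup, 84 mm wide, 70 mm high, front left of the block; origin under its centre.
- jar: Bystander: amber jar with a lid, 60 mm wide, 95 mm high, behind the block; origin under its centre.
- brush: Bystander: brush, 170 mm long along its x, flat on the table right of the block; origin under its middle.
- spoon: Bystander: spoon, 160 mm long along its x, flat on the table, behind and right of the block; origin under its middle.
Things that resemble listed ones, but are neither listed nor needed, are in the scene too. Leave any brown look-alike of the screen_top alone. Leave any red look-alike of the screen_middle alone.

How it is judged:
By the outcome, as a careful person would: the job done as asked, in the order asked, and still so for the second after the job is handed in, with the robot touching nothing.
It also fails if it takes over 72 s, if anything falls off the work surface, if the arm or the gripper's body presses on something with over 40 N, if the wrist force passes 120 N, or if a joint passes its speed limit or range.

## Robot

A 7-joint arm with a two-finger parallel gripper is mounted at the origin on the work surface. World frame = base frame: x ahead of the robot, y to its left, z up, the work surface at z = 0. Lengths are in m, angles in rad, forces in N, time in s.
With the tool pointing down it reaches from about 0.35 to 0.9 m from the base axis. Payload 19.9 kg.
Tool frame: the origin (TCP) lies midway between the tips of the shut fingers; the grasp point (between the pads) lies 19 mm behind it; z points along the fingers, y is the line along which they close (so a half turn about z gives the same grasp; the last joint's range is limited). The gripper opens to 85 mm and grips with 20 to 120 N. Pads are 22 mm wide; open, the fingers measure 114 mm over their backs; the gripper's body (76 mm by 85 mm) begins 54 mm behind the grasp point. The pads swing forward as they close: fully open they stand 13 mm farther back than shut.
Start: joints at [-1.284, 0.417, -0.01, 1.614, 0.005, 1.111, -0.053], TCP at [0.202, 0.592, 0.231] pointing down, gripper open.
Joint ranges: [-2.81, 2.81], [-0.39, 2.02], [-1.27, 1.25], [0.06, 2.57], [-1.19, 4.33], [0.19, 2], [-2.82, 2.82]. Speed limits (rad/s): [1.89, 1.89, 2.39, 2.39, 3.01, 3.01, 3.01].

## Interface

Orientations are given as a unit quaternion [x, y, z, w].
In Python, from bench import robot, vision gives the robot as it stands.
- The arm moves only by the tool carry_out, never from a script. Its arguments are lists of equal length, an entry for each row: "translation": the shift along the tool's x, y, z in mm, a list of three; "delta_rot": the turn, a rotation vector about the tool's x, y, z in degrees, a list of three; "hand": the finger opening in mm, from 0 to 85.4. In form: {"translation": [[x, y, z], ...], "delta_rot": [[wx, wy, wz], ...], "hand": [hand, ...]}. A call has 1 to 20 rows; each row is the pose to reach, as a shift and turn from the pose commanded when the call began, along the tool's axes at that moment; what a row does not reach only later rows make up. A row lasts 1/12 s, in which the tool goes at most 41.7 mm and 7.16 degrees, less where a joint would pass 70% of its speed; a pose out of reach is approached as far as the arm can. A call with a gripper value outside its range is refused whole. The fingers move at their own pace and stop on an object; "force" is the grip in N (left out, the last holds). Time passes only in rows, so rows that repeat a pose let the fingers close. It gives the time, the measured TCP pose, the force, the opening and the grip force at its end, in the units of the state.
- robot.get_state(): the state, without advancing time (a new reading comes with each control period).
- vision.grab_frame(name): name is "side" or "top"; returns the picture (400x640x3 uint8, red, green, blue); there is no depth.
- vision.calibration(name): a dict with "vertical_fov" (degrees; the focal length in pixels is half the picture's height over the tangent of half this angle, whatever the lens; pixels are square), "cx", "cy" (the principal point, pixels), "eye" and "attitude" of the camera in the world. Camera axes: x right, y down, z forward; pixel columns grow to the right and rows downward; lengths in m; the calibration is good to about 2 mm. A picture is of the moment at which its call begins. calibration takes no time and is no camera call.
- robot.finish_job(): hands the job in; it is judged then, once.
The state is a dict: "t": time; "qpos": joint angles; "joint_velocities": joint speeds; "tau": joint torques, N m; "tcp_pos": TCP position; "ee_rot": TCP orientation; "wrist_force": force on the tool from outside, world axes, zero at the start; "wrist_torque": the same for the moment, N m; "opening": opening from 0.0 (shut) to 1.0 (fully open); "gripper_force": force on a finger pad.
Only numpy, scipy, OpenCV 4.12 (cv2) and the standard library are available. Lean on these libraries where they do the work, as an engineer would, in place of code of your own. Each camera call takes 0.05 s, during which the arm holds its last target. There are 200 camera calls.

## Working session

There is one attempt and no reset: what is moved stays moved. The work goes in short steps, Python scripts to look and compute and a tool call to move; the robot and the scene stay as the last step left them, time stands still between calls to the robot, and variables do not carry over. Pictures are saved under pics/ and viewed, at most 10 in all, crops included, and the job is handed in when it is done.

Besides the shell and the picture viewer there is one more tool, called after ">>>" in YAML: its name, and indented under it one key for each argument. carry_out: Moves the arm, as the interface text tells. Its arguments: {"type":"object","properties":{"translation":{"type":"array","items":{"type":"array","items":{"type":"number"}}},"delta_rot":{"type":"array","items":{"type":"array","items":{"type":"number"}}},"hand":{"type":"array","items":{"type":"number"}},"force":{"type":"number"}},"required":["translation","delta_rot","hand"]}

```bash
mkdir -p pics; ls; python3 - <<'E'
from bench import robot, vision
import cv2,numpy as np
for n in("top","side"):
    im=vision.grab_frame(n); cv2.imwrite(f"pics/{n}0.png",im[:,:,::-1]); print(n,vision.calibration(n))
print(robot.get_state())
E
```

```text
pics
top {'vertical_fov': 45.70533496756838, 'cx': 317.9971799675798, 'cy': 198.9774415627297, 'eye': array([ 0.33961446, -0.0330514 ,  1.51126831]), 'attitude': array([-0.70096316,  0.70780867, -0.06029626,  0.06341834])}
side {'vertical_fov': 57.25979762422566, 'cx': 322.51589571104756, 'cy': 200.17157643399605, 'eye': array([ 0.14548424, -0.49552161,  0.79206319]), 'attitude': array([ 0.86375929, -0.36177246,  0.12579184, -0.32744006])}
{'t': 0.1, 'qpos': array([-1.28348651,  0.41791314, -0.01030655,  1.6141087 ,  0.00471551,
        1.11068561, -0.05297549]), 'joint_velocities': array([-0.00014734, -0.0015412 , -0.0018084 ,  0.00080186,  0.00083705,
        0.00045706,  0.00071498]), 'tau': array([ 1.95634275e-03, -8.65824795e+01,  6.80926256e-01, -4.35638738e+01,
        1.92363386e-02,  4.88312871e-03, -4.74633453e-05]), 'tcp_pos': array([0.20173431, 0.59122326, 0.23072574]), 'ee_rot': array([ 1.63644244e-01,  9.86519267e-01, -5.44213742e-04, -4.07907830e-05]), 'wrist_force': array([ 0.53286771, -0.5603856 ,  0.39986897]), 'wrist_torque': array([-0.01132315,  0.02768167, -0.02086778]), 'gripper_force': 0.0, 'opening': 1.0020318558712662}
```

View pics/top0.png

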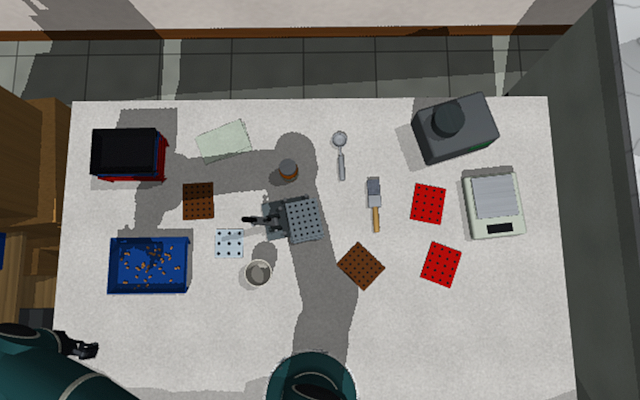

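View pics/side0.png

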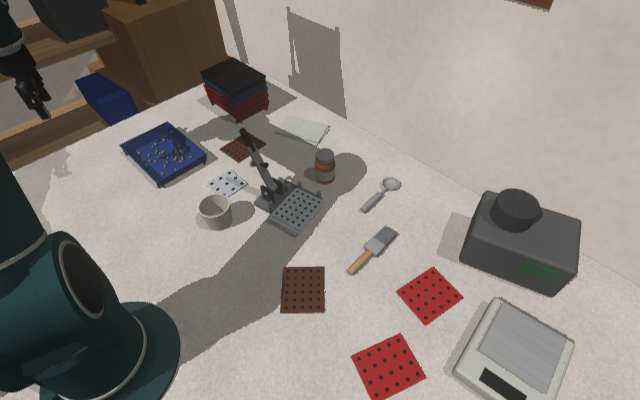

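```bash
cat > h.py <<'E'
import numpy as np, cv2
from scipy.spatial.transform import Rotation as R
from bench import robot, vision
def cam(n):
    c=vision.calibration(n); f=200/np.tan(np.radians(c['vertical_fov']/2))
    return f,c['cx'],c['cy'],np.array(c['eye']),R.from_quat(c['attitude']).as_matrix()
def proj(n,P):
    f,cx,cy,e,M=cam(n); q=(np.atleast_2d(P)-e)@M
    return np.c_[cx+f*q[:,0]/q[:,2],cy+f*q[:,1]/q[:,2]]
def ray(n,uv,z):
    f,cx,cy,e,M=cam(n); d=M@np.array([(uv[0]-cx)/f,(uv[1]-cy)/f,1]); return e+d*(z-e[2])/d[2]
E
python3 - <<'E'
from h import *
print(proj('top',[[0,0,0],[.5,0,0]]),proj('side',[[0,0,0]]))
a=cv2.imread('pics/top0.png')[185:255,235:335]; b=cv2.imread('pics/side0.png')[120:245,230:335]
A=cv2.resize(a,None,fx=4,fy=4,interpolation=cv2.INTER_CUBIC);B=cv2.resize(b,None,fx=3.8,fy=3.8,interpolation=cv2.INTER_CUBIC)
o=np.zeros((475,800,3),np.uint8);o[:280,:400]=A;o[:B.shape[0],401:401+B.shape[1]]=B[:,:399];cv2.imwrite('pics/c0.png',o)
for uv,z in(((322,236),.03),((300,220),.03),((198,200),0),((229,243),0),((258,272),.07)):print(uv,ray('top',uv,z))
E
```

```text
[[310.69846367 397.59311272]
 [309.66923569 232.08221724]] [[113.20579053 362.49934678]]
(322, 236) [ 0.48415004 -0.03913544  0.03      ]
(300, 220) [0.53524328 0.02952748 0.03      ]
(198, 200) [0.60773151 0.36087371 0.        ]
(229, 243) [0.46763924 0.2571622  0.        ]
(258, 272) [0.37378467 0.1544645  0.07      ]
```

View pics/c0.png

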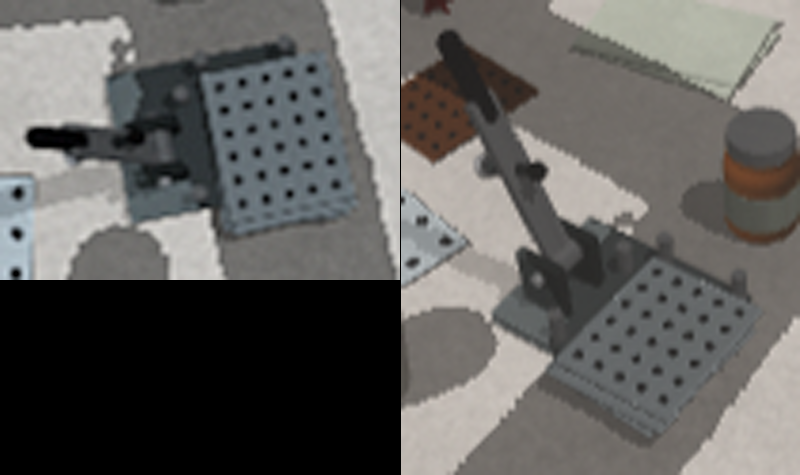

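```bash
cat >> h.py <<'E'
PT=[(285.7,197.5),(307,195.5),(280,208),(284.5,233)]
PS=[(299.5,183),(319,192.4),(288,185),(271,203.7)]
PINS=np.array([[66,36,40],[66,-32,40],[42,56,40],[-38,56,40]])/1000
def c2w(p,P):
    c,s=np.cos(p[2]),np.sin(p[2]); P=np.atleast_2d(P)
    return np.c_[p[0]+c*P[:,0]-s*P[:,1],p[1]+s*P[:,0]+c*P[:,1],P[:,2]]
E
python3 - <<'E'
from h import *
from scipy.optimize import least_squares
def go(cams):
    def r(p): return np.concatenate([(proj(n,c2w(p,PINS))-u).ravel() for n,u in cams])
    s=least_squares(r,[.53,.03,.1]);print(s.x.round(4),s.fun.round(1));return s.x
go([('top',PT)]);go([('side',PS)]);p=go([('top',PT),('side',PS)])
# top screen from hole corners
T=[(219,87),(315,69),(242,203),(336,184)]
W=np.array([ray('top',(235+(u+.5)/4-.5,185+(v+.5)/4-.5),.03) for u,v in T])
S=[(657,271),(740,312),(578,354),(663,400)]
V=np.array([ray('side',(230+(u-401)/3.8,120+v/3.8),.03) for u,v in S])
for X in(W,V):
    m=X.mean(0);d=X[0]+X[1]-X[2]-X[3];c,s=np.cos(p[2]),np.sin(p[2]);e=m[:2]-p[:2]
    print(m.round(4),'yaw',np.arctan2(d[1],d[0]),'spacing',np.linalg.norm(d)/2,'rel',e@[c,s],e@[-s,c])
E
```

```text
[0.5419 0.0285 0.1584] [-0.2  1.4 -0.2 -0.2  0.4 -0.6 -0.1 -0.6]
[0.5413 0.0231 0.2067] [-0.4 -0.1  0.1 -0.1  0.5  0.4 -0.2 -0.1]
[0.5418 0.0262 0.1801] [ 0.2  1.7  0.1 -0.3  1.  -0.2  1.  -0.2 -0.3 -0.7 -0.2 -0.3  0.5 -0.4
 -0.7 -1.3]
[0.5399 0.0165 0.03  ] yaw 0.1824007347255982 spacing 0.0933482565511187 rel -0.003528692171232638 -0.009152840479064513
[0.5397 0.013  0.03  ] yaw 0.19756542802259916 spacing 0.09450341833767492 rel -0.00438043367892003 -0.012585299321800523
```

```bash
cat >> h.py <<'E'
P=[.5415,.0255,.19]
def info():
    s=robot.get_state(); t=s['tcp_pos']; c,q=np.cos(P[2]),np.sin(P[2]); e=t[:2]-P[:2]
    M=R.from_quat(s['ee_rot']).as_matrix()
    print('t',round(s['t'],2),'clamp mm',(1000*np.array([e@[c,q],e@[-q,c],t[2]])).round(1),'F clamp',(R.from_euler('z',-P[2]).apply(s['wrist_force'])).round(1),'open',round(s['opening'],2),'q',s['qpos'].round(2),'tilt',M[:2,2].round(3),'yang',np.degrees(np.arctan2(M[1,1],M[0,1])-P[2]).round(1))
    return s,M
def to(x,y,z,yang):
    """tool move to clamp mm; yang = tool y direction in clamp frame, deg"""
    s,M=info(); w=c2w(P,[x/1e3,y/1e3,z/1e3])[0]
    a=np.radians(yang)+P[2]; Y=np.array([np.cos(a),np.sin(a),0]);Z=np.array([0,0,-1.]);X=np.cross(Y,Z)
    D=M.T@np.c_[X,Y,Z]
    print('trans',(1000*M.T@(w-s['tcp_pos'])).round(1),'rot',np.degrees(R.from_matrix(D).as_rotvec()).round(1))
E
python3 -c "
from h import *
to(-108,0,231,90);to(-108,0,100,90);to(-108,0,2,90)"
```

```text
t 0.1 clamp mm [-226.8  619.7  230.7] F clamp [ 0.4 -0.7  0.4] open 1.0 q [-1.28  0.42 -0.01  1.61  0.    1.11 -0.05] tilt [-0.    -0.001] yang 60.3
trans [-4.104e+02 -4.793e+02  3.000e-01] rot [ -0.1  -0.  -29.7]
t 0.1 clamp mm [-226.8  619.7  230.7] F clamp [ 0.4 -0.7  0.4] open 1.0 q [-1.28  0.42 -0.01  1.61  0.    1.11 -0.05] tilt [-0.    -0.001] yang 60.3
trans [-410.4 -479.1  131.3] rot [ -0.1  -0.  -29.7]
t 0.1 clamp mm [-226.8  619.7  230.7] F clamp [ 0.4 -0.7  0.4] open 1.0 q [-1.28  0.42 -0.01  1.61  0.    1.11 -0.05] tilt [-0.    -0.001] yang 60.3
trans [-410.4 -479.   229.3] rot [ -0.1  -0.  -29.7]
```

>>> carry_out:
  translation:
    - [-410, -479, 0]
    - [-410, -479, 0]
    - [-410, -479, 0]
    - [-410, -479, 0]
    - [-410, -479, 0]
    - [-410, -479, 0]
    - [-410, -479, 0]
    - [-410, -479, 0]
    - [-410, -479, 0]
    - [-410, -479, 0]
    - [-410, -479, 0]
    - [-410, -479, 0]
    - [-410, -479, 0]
    - [-410, -479, 0]
    - [-410, -479, 0]
    - [-410, -479, 0]
    - [-410, -479, 0]
    - [-410, -479, 0]
    - [-410, -479, 130]
    - [-410, -479, 130]
  delta_rot:
    - [0, 0, -30]
    - [0, 0, -30]
    - [0, 0, -30]
    - [0, 0, -30]
    - [0, 0, -30]
    - [0, 0, -30]
    - [0, 0, -30]
    - [0, 0, -30]
    - [0, 0, -30]
    - [0, 0, -30]
    - [0, 0, -30]
    - [0, 0, -30]
    - [0, 0, -30]
    - [0, 0, -30]
    - [0, 0, -30]
    - [0, 0, -30]
    - [0, 0, -30]
    - [0, 0, -30]
    - [0, 0, -30]
    - [0, 0, -30]
  hand: [35, 35, 35, 35, 35, 35, 35, 35, 35, 35, 35, 35, 35, 35, 35, 35, 35, 35, 35, 35]

```text
t: 1.77
tcp_pos: [0.4362, 0.0074, 0.1483]
ee_rot: [-0.098, 0.995, 0.001, 0.002]
wrist_force: [1.5, 1.3, -0.9]
opening: 0.405
gripper_force: 0.0
```

```bash
python3 -c "
from h import *
cv2.imwrite('pics/t1.png',vision.grab_frame('top')[:,:,::-1]);cv2.imwrite('pics/s1.png',vision.grab_frame('side')[:,:,::-1])
to(-108,0,2,90)
a=cv2.imread('pics/t1.png')[185:265,245:345]; b=cv2.imread('pics/s1.png')[130:255,235:335]
A=cv2.resize(a,None,fx=4,fy=4,interpolation=cv2.INTER_CUBIC);B=cv2.resize(b,None,fx=4,fy=4,interpolation=cv2.INTER_CUBIC)
o=np.zeros((500,800,3),np.uint8);o[:320,:400]=A;o[:,400:]=B;cv2.imwrite('pics/c1.png',o)"
```

```text
t 1.87 clamp mm [-111.3    2.2  143.8] F clamp [-0.2  0.5  1.9] open 0.41 q [-0.44  0.21  0.4   2.16 -0.11  0.8   1.79] tilt [-0.008 -0.002] yang 90.4
trans [ -4.5  -2.2 141.8] rot [-0.  -0.5  0.4]
```

View pics/c1.png

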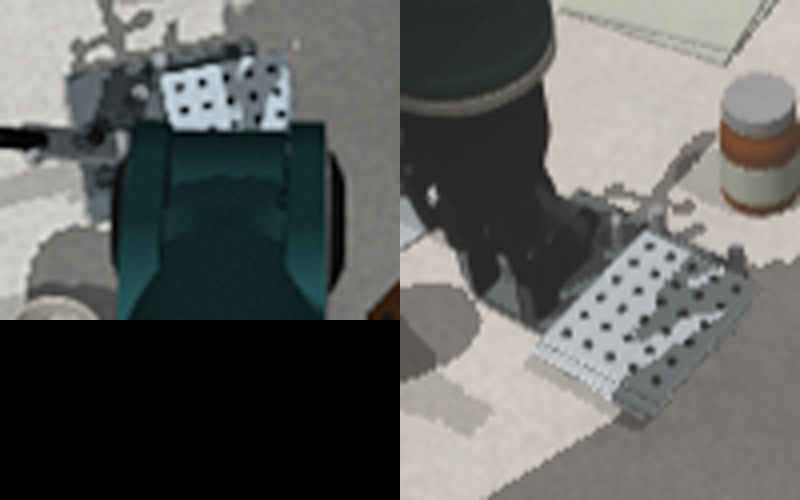

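>>> carry_out:
  translation:
    - [-4, -2, 40]
    - [-4, -2, 80]
    - [-4, -2, 115]
    - [-4, -2, 135]
    - [-4, -2, 142]
    - [-4, -2, 142]
    - [-4, -2, 142]
    - [-4, -2, 142]
  delta_rot:
    - [0, -0.5, 0.4]
    - [0, -0.5, 0.4]
    - [0, -0.5, 0.4]
    - [0, -0.5, 0.4]
    - [0, -0.5, 0.4]
    - [0, -0.5, 0.4]
    - [0, -0.5, 0.4]
    - [0, -0.5, 0.4]
  hand: [35, 35, 35, 35, 35, 35, 35, 35]

```text
t: 2.53
tcp_pos: [0.4408, 0.0051, 0.0079]
ee_rot: [-0.094, 0.996, 0.001, 0.006]
wrist_force: [-0.2, -0.0, 0.1]
opening: 0.406
gripper_force: 0.0
```

```bash
python3 -c "
from h import *
to(-75,0,2,90)"
```

```text
t 2.53 clamp mm [-102.8   -1.     7.9] F clamp [-0.2  0.   0.1] open 0.41 q [-0.33  0.49  0.29  2.22 -0.31  0.46  1.96] tilt [0.011 0.002] yang 89.9
trans [-27.7   1.1   6.2] rot [ 0.   0.7 -0.1]
```

>>> carry_out:
  translation:
    - [0, 0, 5]
    - [0, 1, 5]
    - [-2, 1, 5]
    - [-4, 1, 5]
    - [-6, 1, 5]
    - [-8, 1, 5]
  delta_rot:
    - [0, 0.6, 0]
    - [0, 0.6, 0]
    - [0, 0.6, 0]
    - [0, 0.6, 0]
    - [0, 0.6, 0]
    - [0, 0.6, 0]
  hand: [35, 35, 35, 35, 35, 35]

```text
t: 3.03
tcp_pos: [0.4476, 0.0071, 0.0012]
ee_rot: [-0.094, 0.996, -0.0, -0.001]
wrist_force: [0.1, 0.9, 0.4]
opening: 0.41
gripper_force: 0.0
```

```bash
python3 -c "
from h import *
info()"
```

```text
t 3.03 clamp mm [-95.7  -0.3   1.2] F clamp [0.2 0.8 0.4] open 0.41 q [-0.33  0.51  0.28  2.19 -0.31  0.47  1.96] tilt [-0.001 -0.   ] yang 89.9
```

>>> carry_out:
  translation:
    - [-1, 0, 0]
    - [-2, 0, 0]
    - [-3, 0, 0]
    - [-4, 0, 0]
    - [-5, 0, 0]
    - [-6, 0, 0]
    - [-7, 0, 0]
    - [-8, 0, 0]
    - [-9, 0, 0]
    - [-10, 0, 0]
    - [-11, 0, 0]
    - [-12, 0, 0]
    - [-13, 0, 0]
    - [-14, 0, 0]
    - [-15, 0, 0]
    - [-16, 0, 0]
    - [-16, 0, 0]
  delta_rot:
    - [0, 0, 0]
    - [0, 0, 0]
    - [0, 0, 0]
    - [0, 0, 0]
    - [0, 0, 0]
    - [0, 0, 0]
    - [0, 0, 0]
    - [0, 0, 0]
    - [0, 0, 0]
    - [0, 0, 0]
    - [0, 0, 0]
    - [0, 0, 0]
    - [0, 0, 0]
    - [0, 0, 0]
    - [0, 0, 0]
    - [0, 0, 0]
    - [0, 0, 0]
  hand: [35, 35, 35, 35, 35, 35, 35, 35, 35, 35, 35, 35, 35, 35, 35, 35, 35]

```text
t: 4.45
tcp_pos: [0.4628, 0.0099, 0.001]
ee_rot: [-0.094, 0.996, -0.0, -0.001]
wrist_force: [-2.1, -1.2, 1.2]
opening: 0.409
gripper_force: 0.9
```

```bash
python3 -c "
from h import *
info()"
```

```text
t 4.45 clamp mm [-80.2  -0.4   1. ] F clamp [-2.3 -0.8  1.2] open 0.41 q [-0.33  0.53  0.29  2.16 -0.31  0.49  1.95] tilt [-0.002 -0.   ] yang 89.9
```

>>> carry_out:
  translation:
    - [-1, 0, 0]
    - [-2, 0, 0]
    - [-3, 0, 0]
    - [-4, 0, 0]
    - [-5, 0, 0]
    - [-5, 0, 0]
  delta_rot:
    - [0, 0, 0]
    - [0, 0, 0]
    - [0, 0, 0]
    - [0, 0, 0]
    - [0, 0, 0]
    - [0, 0, 0]
  hand: [35, 35, 35, 35, 35, 35]

```text
t: 4.95
tcp_pos: [0.468, 0.0111, 0.001]
ee_rot: [-0.094, 0.996, -0.0, -0.001]
wrist_force: [-2.6, -0.0, 0.1]
opening: 0.405
gripper_force: 1.3
```

>>> carry_out:
  translation:
    - [-0.5, 0, 0]
    - [-1, 0, 0]
    - [-1.5, 0, 0]
    - [-2, 0, 0]
    - [-2, 0, 0]
  delta_rot:
    - [0, 0, 0]
    - [0, 0, 0]
    - [0, 0, 0]
    - [0, 0, 0]
    - [0, 0, 0]
  hand: [35, 35, 35, 35, 35]

```text
t: 5.37
tcp_pos: [0.4699, 0.0114, 0.001]
ee_rot: [-0.094, 0.996, -0.0, -0.001]
wrist_force: [-2.7, -0.5, -0.2]
opening: 0.412
gripper_force: 1.5
```

>>> carry_out:
  translation:
    - [-0.5, 0, 0]
    - [-1, 0, 0]
    - [-1.5, 0, 0]
    - [-1.5, 0, 0]
  delta_rot:
    - [0, 0, 0]
    - [0, 0, 0]
    - [0, 0, 0]
    - [0, 0, 0]
  hand: [35, 35, 35, 35]

```text
t: 5.7
tcp_pos: [0.4714, 0.0116, 0.001]
ee_rot: [-0.094, 0.996, -0.0, -0.001]
wrist_force: [-2.6, -1.0, -0.7]
opening: 0.408
gripper_force: 1.5
```

>>> carry_out:
  translation:
    - [-0.5, 0, 0]
    - [-1, 0, 0]
    - [-1, 0, 0]
  delta_rot:
    - [0, 0, 0]
    - [0, 0, 0]
    - [0, 0, 0]
  hand: [35, 35, 35]

```text
t: 5.95
tcp_pos: [0.4724, 0.0118, 0.001]
ee_rot: [-0.094, 0.996, -0.0, -0.001]
wrist_force: [-3.7, -1.7, -0.5]
opening: 0.409
gripper_force: 1.5
```

>>> carry_out:
  translation:
    - [-0.5, 0, 0]
    - [-1, 0, 0]
    - [-1, 0, 0]
  delta_rot:
    - [0, 0, 0]
    - [0, 0, 0]
    - [0, 0, 0]
  hand: [35, 35, 35]

```text
t: 6.2
tcp_pos: [0.4729, 0.0118, 0.0009]
ee_rot: [-0.094, 0.996, -0.0, -0.001]
wrist_force: [-5.7, -1.4, 1.0]
opening: 0.408
gripper_force: 2.8
```

>>> carry_out:
  translation:
    - [-0.5, 0, 0]
    - [-0.5, 0, 0]
  delta_rot:
    - [0, 0, 0]
    - [0, 0, 0]
  hand: [35, 35]

```text
t: 6.37
tcp_pos: [0.473, 0.0118, 0.0008]
ee_rot: [-0.094, 0.996, -0.0, -0.002]
wrist_force: [-7.0, -2.5, 1.6]
opening: 0.408
gripper_force: 3.6
```

```bash
python3 -c "
from h import *
info()"
```

```text
t 6.37 clamp mm [-69.8  -0.5   0.8] F clamp [-7.4 -1.1  1.6] open 0.41 q [-0.33  0.55  0.29  2.13 -0.31  0.5   1.95] tilt [-0.003 -0.001] yang 89.9
```

>>> carry_out:
  translation:
    - [15, 0, 0]
    - [25, 0, -5]
    - [25, 0, -45]
    - [25, 0, -85]
    - [25, 0, -100]
    - [10, -40, -100]
    - [-20, -60, -100]
    - [-40, -80, -100]
    - [-72, -95, -100]
    - [-72, -97, -100]
    - [-72, -97, -100]
    - [-72, -97, -100]
    - [-72, -97, -100]
    - [-72, -97, -100]
    - [-72, -97, -100]
    - [-72, -97, -100]
    - [-72, -97, -100]
    - [-72, -97, -100]
    - [-72, -97, -70]
    - [-72, -97, -40]
  delta_rot:
    - [0, 0, 0]
    - [0, 0, 0]
    - [0, 0, 0]
    - [0, 0, 0]
    - [0, 0, 7]
    - [0, 0, 14]
    - [0, 0, 21]
    - [0, 0, 28]
    - [0, 0, 35]
    - [0, 0, 42]
    - [0, 0, 49]
    - [0, 0, 56]
    - [0, 0, 63]
    - [0, 0, 70]
    - [0, 0, 77]
    - [0, 0, 84]
    - [0, 0, 90]
    - [0, 0, 90]
    - [0, 0, 90]
    - [0, 0, 90]
  hand: [35, 35, 35, 35, 35, 35, 35, 35, 35, 35, 35, 35, 35, 35, 35, 35, 35, 35, 35, 35]

```text
t: 8.03
tcp_pos: [0.5639, -0.0693, 0.0416]
ee_rot: [0.636, 0.772, 0.001, 0.001]
wrist_force: [0.7, 0.8, -1.1]
opening: 0.411
gripper_force: 0.0
```

```bash
python3 -c "
from h import *
to(2,-97,1.5,0)"
```

```text
t 8.03 clamp mm [  4.1 -97.4  41.6] F clamp [ 0.8  0.6 -1.1] open 0.41 q [-0.45  0.68  0.69  1.91 -0.61  0.77  0.77] tilt [ 0.002 -0.   ] yang 0.2
trans [ 0.4 -2.2 40.1] rot [0.1 0.  0.2]
```

>>> carry_out:
  translation:
    - [0, -2, 15]
    - [0, -2, 30]
    - [0, -2, 40]
    - [2, -2, 40]
    - [5, -2, 40]
    - [8, -2, 40]
    - [11, -2, 40]
    - [13, -2, 40]
    - [15, -2, 40]
    - [17, -2, 40]
    - [19, -2, 40]
    - [20, -2, 40]
    - [21, -2, 40]
    - [22, -2, 40]
    - [23, -2, 40]
    - [24, -2, 40]
    - [25, -2, 40]
    - [26, -2, 40]
    - [27, -2, 40]
    - [27, -2, 40]
  delta_rot:
    - [0, 0, 0]
    - [0, 0, 0]
    - [0, 0, 0]
    - [0, 0, 0]
    - [0, 0, 0]
    - [0, 0, 0]
    - [0, 0, 0]
    - [0, 0, 0]
    - [0, 0, 0]
    - [0, 0, 0]
    - [0, 0, 0]
    - [0, 0, 0]
    - [0, 0, 0]
    - [0, 0, 0]
    - [0, 0, 0]
    - [0, 0, 0]
    - [0, 0, 0]
    - [0, 0, 0]
    - [0, 0, 0]
    - [0, 0, 0]
  hand: [35, 35, 35, 35, 35, 35, 35, 35, 35, 35, 35, 35, 35, 35, 35, 35, 35, 35, 35, 35]

```text
t: 9.7
tcp_pos: [0.5555, -0.0434, 0.0008]
ee_rot: [0.638, 0.77, -0.001, -0.001]
wrist_force: [-0.4, 0.2, -0.1]
opening: 0.415
gripper_force: 0.0
```

>>> carry_out:
  translation:
    - [1, 0, 0]
    - [2, 0, 0]
    - [3, 0, 0]
    - [4, 0, 0]
    - [4.5, 0, 0]
    - [5, 0, 0]
    - [5.5, 0, 0]
    - [6, 0, 0]
    - [6, 0, 0]
  delta_rot:
    - [0, 0, 0]
    - [0, 0, 0]
    - [0, 0, 0]
    - [0, 0, 0]
    - [0, 0, 0]
    - [0, 0, 0]
    - [0, 0, 0]
    - [0, 0, 0]
    - [0, 0, 0]
  hand: [35, 35, 35, 35, 35, 35, 35, 35, 35]

```text
t: 10.45
tcp_pos: [0.5545, -0.0376, 0.0009]
ee_rot: [0.638, 0.77, -0.001, -0.001]
wrist_force: [0.8, -2.0, 0.5]
opening: 0.409
gripper_force: 1.1
```

```bash
python3 -c "
from h import *
info()"
```

```text
t 10.45 clamp mm [  0.8 -64.4   0.9] F clamp [ 0.4 -2.1  0.5] open 0.41 q [-0.47  0.73  0.63  1.94 -0.66  0.69  0.76] tilt [-0.002 -0.   ] yang -0.1
```

>>> carry_out:
  translation:
    - [0.5, 0, 0]
    - [1, 0, 0]
    - [1.5, 0, 0]
    - [2, 0, 0]
    - [2, 0, 0]
  delta_rot:
    - [0, 0, 0]
    - [0, 0, 0]
    - [0, 0, 0]
    - [0, 0, 0]
    - [0, 0, 0]
  hand: [35, 35, 35, 35, 35]

```text
t: 10.87
tcp_pos: [0.554, -0.0356, 0.0009]
ee_rot: [0.638, 0.77, -0.001, -0.001]
wrist_force: [0.5, -3.1, 0.1]
opening: 0.411
gripper_force: 1.1
```

>>> carry_out:
  translation:
    - [0.5, 0, 0]
    - [1, 0, 0]
    - [1.5, 0, 0]
    - [1.5, 0, 0]
  delta_rot:
    - [0, 0, 0]
    - [0, 0, 0]
    - [0, 0, 0]
    - [0, 0, 0]
  hand: [35, 35, 35, 35]

```text
t: 11.2
tcp_pos: [0.5538, -0.0341, 0.0009]
ee_rot: [0.638, 0.77, -0.001, -0.001]
wrist_force: [0.3, -3.1, -0.3]
opening: 0.412
gripper_force: 1.1
```

>>> carry_out:
  translation:
    - [0.5, 0, 0]
    - [1, 0, 0]
    - [1, 0, 0]
  delta_rot:
    - [0, 0, 0]
    - [0, 0, 0]
    - [0, 0, 0]
  hand: [35, 35, 35]

```text
t: 11.45
tcp_pos: [0.5536, -0.0331, 0.0009]
ee_rot: [0.638, 0.77, -0.001, -0.001]
wrist_force: [-0.4, -1.5, -0.1]
opening: 0.408
gripper_force: 1.1
```

>>> carry_out:
  translation:
    - [0.5, 0, 0]
    - [1, 0, 0]
    - [1.5, 0, 0]
    - [1.5, 0, 0]
  delta_rot:
    - [0, 0, 0]
    - [0, 0, 0]
    - [0, 0, 0]
    - [0, 0, 0]
  hand: [35, 35, 35, 35]

```text
t: 11.78
tcp_pos: [0.5535, -0.0323, 0.001]
ee_rot: [0.638, 0.77, -0.001, -0.0]
wrist_force: [1.6, -5.5, -0.9]
opening: 0.409
gripper_force: 2.9
```

>>> carry_out:
  translation:
    - [0.5, 0, 0]
    - [1, 0, 0]
    - [1, 0, 0]
  delta_rot:
    - [0, 0, 0]
    - [0, 0, 0]
    - [0, 0, 0]
  hand: [35, 35, 35]

```text
t: 12.03
tcp_pos: [0.5535, -0.032, 0.0011]
ee_rot: [0.638, 0.77, -0.001, 0.0]
wrist_force: [2.0, -9.1, -1.1]
opening: 0.409
gripper_force: 4.7
```

>>> carry_out:
  translation:
    - [0.5, 0, 0]
    - [1, 0, 0]
    - [1, 0, 0]
  delta_rot:
    - [0, 0, 0]
    - [0, 0, 0]
    - [0, 0, 0]
  hand: [35, 35, 35]

```text
t: 12.28
tcp_pos: [0.5534, -0.0318, 0.0012]
ee_rot: [0.638, 0.77, -0.001, 0.001]
wrist_force: [2.8, -13.2, -0.7]
opening: 0.409
gripper_force: 6.5
```

>>> carry_out:
  translation:
    - [-10, 0, 0]
    - [-20, 0, -5]
    - [-20, 0, -40]
    - [-20, 0, -80]
    - [-20, 0, -100]
    - [-10, -20, -100]
    - [0, -40, -100]
    - [15, -55, -100]
    - [30, -70, -100]
    - [50, -85, -100]
    - [58, -88, -100]
    - [58, -88, -100]
    - [58, -88, -100]
    - [58, -88, -100]
    - [58, -88, -100]
    - [58, -88, -100]
    - [58, -88, -100]
    - [58, -88, -75]
    - [58, -88, -40]
    - [58, -88, -15]
  delta_rot:
    - [0, 0, 0]
    - [0, 0, 0]
    - [0, 0, 0]
    - [0, 0, -7]
    - [0, 0, -14]
    - [0, 0, -21]
    - [0, 0, -28]
    - [0, 0, -35]
    - [0, 0, -42]
    - [0, 0, -49]
    - [0, 0, -56]
    - [0, 0, -63]
    - [0, 0, -70]
    - [0, 0, -77]
    - [0, 0, -84]
    - [0, 0, -90]
    - [0, 0, -90]
    - [0, 0, -90]
    - [0, 0, -90]
    - [0, 0, -90]
  hand: [35, 35, 35, 35, 35, 35, 35, 35, 35, 35, 35, 35, 35, 35, 35, 35, 35, 35, 35, 35]

```text
t: 13.95
tcp_pos: [0.4556, 0.0105, 0.0147]
ee_rot: [-0.092, 0.996, -0.0, -0.001]
wrist_force: [-0.4, 0.4, -0.7]
opening: 0.408
gripper_force: 0.0
```

```bash
python3 -c "
from h import *
to(-72,1,1.5,90)"
```

```text
t 13.95 clamp mm [-87.2   1.5  14.7] F clamp [-0.3  0.5 -0.7] open 0.41 q [-0.38  0.5   0.34  2.18 -0.33  0.52  1.97] tilt [-0.001 -0.   ] yang 89.6
trans [-15.2  -0.4  13.2] rot [-0.  -0.1 -0.4]
```

>>> carry_out:
  translation:
    - [0, 0, 8]
    - [0, 0, 13]
    - [-2, 0, 13]
    - [-4, 0, 13]
    - [-6, 0, 13]
    - [-8, 0, 13]
    - [-10, 0, 13]
    - [-12, 0, 13]
    - [-13, 0, 13]
    - [-14, 0, 13]
    - [-15, 0, 13]
    - [-15, 0, 13]
  delta_rot:
    - [0, 0, -0.4]
    - [0, 0, -0.4]
    - [0, 0, -0.4]
    - [0, 0, -0.4]
    - [0, 0, -0.4]
    - [0, 0, -0.4]
    - [0, 0, -0.4]
    - [0, 0, -0.4]
    - [0, 0, -0.4]
    - [0, 0, -0.4]
    - [0, 0, -0.4]
    - [0, 0, -0.4]
  hand: [35, 35, 35, 35, 35, 35, 35, 35, 35, 35, 35, 35]

```text
t: 14.95
tcp_pos: [0.4705, 0.0135, 0.003]
ee_rot: [-0.097, 0.995, -0.0, -0.001]
wrist_force: [-1.2, -0.6, 0.7]
opening: 0.412
gripper_force: 0.0
```

>>> carry_out:
  translation:
    - [-0.5, 0, 0]
    - [-1, 0, 0]
    - [-1.5, 0, 0]
    - [-1.5, 0, 0]
  delta_rot:
    - [0, 0, 0]
    - [0, 0, 0]
    - [0, 0, 0]
    - [0, 0, 0]
  hand: [35, 35, 35, 35]

```text
t: 15.28
tcp_pos: [0.4719, 0.0138, 0.003]
ee_rot: [-0.097, 0.995, -0.0, -0.001]
wrist_force: [0.1, -0.8, -0.1]
opening: 0.411
gripper_force: 0.0
```

>>> carry_out:
  translation:
    - [-0.5, 0, 0]
    - [-1, 0, 0]
    - [-1, 0, 0]
  delta_rot:
    - [0, 0, 0]
    - [0, 0, 0]
    - [0, 0, 0]
  hand: [35, 35, 35]

```text
t: 15.53
tcp_pos: [0.4725, 0.0138, 0.0029]
ee_rot: [-0.097, 0.995, -0.0, -0.001]
wrist_force: [-2.3, -1.9, -0.1]
opening: 0.41
gripper_force: 1.3
```

>>> carry_out:
  translation:
    - [-0.5, 0, 0]
    - [-1, 0, 0]
    - [-1, 0, 0]
  delta_rot:
    - [0, 0, 0]
    - [0, 0, 0]
    - [0, 0, 0]
  hand: [35, 35, 35]

```text
t: 15.78
tcp_pos: [0.4734, 0.0139, 0.0028]
ee_rot: [-0.097, 0.995, -0.0, -0.001]
wrist_force: [-3.1, -2.9, 1.1]
opening: 0.413
gripper_force: 2.2
```

```bash
python3 -c "
from h import *
info()"
```

```text
t 15.78 clamp mm [-69.1   1.5   2.8] F clamp [-3.6 -2.3  1.1] open 0.41 q [-0.37  0.55  0.33  2.13 -0.35  0.51  1.98] tilt [-0.003 -0.001] yang 90.3
```

>>> carry_out:
  translation:
    - [-0.5, 0, 0]
    - [-1, 0, 0]
    - [-1, 0, 0]
  delta_rot:
    - [0, 0, 0]
    - [0, 0, 0]
    - [0, 0, 0]
  hand: [35, 35, 35]

```text
t: 16.03
tcp_pos: [0.4737, 0.014, 0.0027]
ee_rot: [-0.097, 0.995, -0.0, -0.002]
wrist_force: [-7.9, -3.2, 2.4]
opening: 0.409
gripper_force: 3.9
```

>>> carry_out:
  translation:
    - [-0.5, 0, 0]
    - [-0.5, 0, 0]
  delta_rot:
    - [0, 0, 0]
    - [0, 0, 0]
  hand: [35, 35]

```text
t: 16.2
tcp_pos: [0.4738, 0.014, 0.0026]
ee_rot: [-0.097, 0.995, -0.0, -0.002]
wrist_force: [-8.7, -4.0, 2.3]
opening: 0.412
gripper_force: 4.9
```

>>> carry_out:
  translation:
    - [15, 0, 0]
    - [35, 0, -10]
    - [40, 0, -50]
    - [40, 0, -90]
    - [40, 0, -130]
    - [40, 30, -160]
    - [40, 65, -180]
    - [40, 105, -190]
    - [40, 145, -200]
    - [40, 185, -200]
    - [40, 220, -200]
    - [40, 220, -200]
    - [40, 220, -200]
  delta_rot:
    - [0, 0, 0]
    - [0, 0, 0]
    - [0, 0, 0]
    - [0, 0, 0]
    - [0, 0, 0]
    - [0, 0, 0]
    - [0, 0, 0]
    - [0, 0, 0]
    - [0, 0, 0]
    - [0, 0, 0]
    - [0, 0, 0]
    - [0, 0, 0]
    - [0, 0, 0]
  hand: [35, 35, 35, 0, 0, 0, 0, 0, 0, 0, 0, 0, 0]

```text
t: 17.28
tcp_pos: [0.3934, 0.2244, 0.2031]
ee_rot: [-0.099, 0.995, 0.0, -0.001]
wrist_force: [-0.8, -1.0, 0.1]
opening: 0.002
gripper_force: 0.0
```

```bash
python3 -c "
from h import *
info()
cv2.imwrite('pics/t2.png',vision.grab_frame('top')[:,:,::-1]);cv2.imwrite('pics/s2.png',vision.grab_frame('side')[:,:,::-1])
a=cv2.imread('pics/t2.png')[185:265,245:345]; b=cv2.imread('pics/s2.png')[115:240,235:335]
A=cv2.resize(a,None,fx=4,fy=4,interpolation=cv2.INTER_CUBIC);B=cv2.resize(b,None,fx=4,fy=4,interpolation=cv2.INTER_CUBIC)
o=np.zeros((500,800,3),np.uint8);o[:320,:400]=A;o[:,400:]=B;cv2.imwrite('pics/c2.png',o)"
```

```text
t 17.28 clamp mm [-107.8  223.3  203.1] F clamp [-0.9 -0.8  0.1] open 0.0 q [-0.88  0.14  0.32  2.06 -0.06  0.95  1.24] tilt [-0.001 -0.   ] yang 90.5
```

View pics/c2.png

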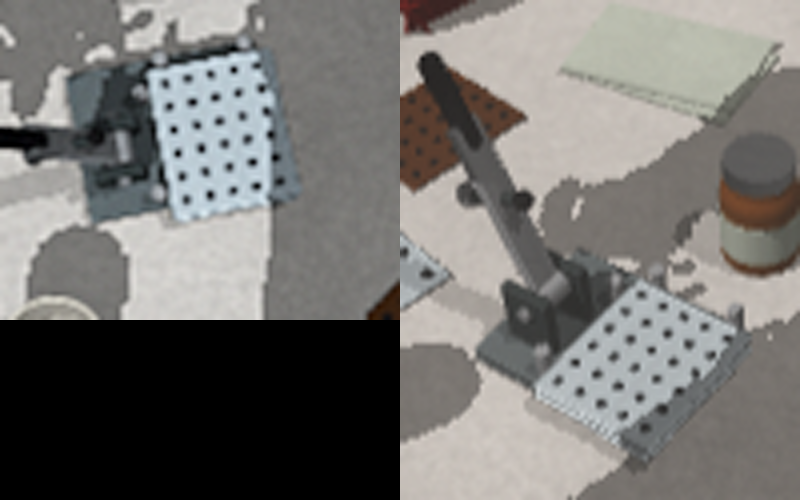

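```bash
cat > holes.py <<'E'
from h import *
def fit(n,fn,C,off):
    g=cv2.cvtColor(cv2.imread(fn),cv2.COLOR_BGR2GRAY).astype(float)
    C=np.array(C,float); C=C/4+np.array(off)-.375
    G=np.array([[i,j] for i in range(6) for j in range(5)],float) # i: far->near, j: left->right
    H=cv2.getPerspectiveTransform(np.float32([[0,0],[0,4],[5,0],[5,4]]),np.float32(C))
    U=cv2.perspectiveTransform(G[None],H)[0]
    for _ in range(3):
        V=[]
        for u,v in U:
            x,y=np.meshgrid(np.arange(-2.5,2.51,.25),np.arange(-2.5,2.51,.25))
            w=cv2.remap(g.astype(np.float32),(u+x).astype(np.float32),(v+y).astype(np.float32),cv2.INTER_CUBIC)
            w=np.clip(np.median(w)-w,0,None)*(np.hypot(x,y)<2.5); V.append((u+(w*x).sum()/w.sum(),v+(w*y).sum()/w.sum()))
        V=np.array(V); H,_=cv2.findHomography(G,V,cv2.RANSAC,.4); U=cv2.perspectiveTransform(G[None],H)[0]
    print(n,'rms px',np.sqrt(((U-V)**2).mean()))
    W=np.array([ray(n,u,.03)[:2] for u in U]); c=W.mean(0)
    ex=W.reshape(6,5,2)[0].mean(0)-W.reshape(6,5,2)[5].mean(0); ey=W.reshape(6,5,2)[:,0].mean(0)-W.reshape(6,5,2)[:,4].mean(0)
    print('centre',c.round(4),'yaw x',np.arctan2(ex[1],ex[0]).round(4),'yaw y',np.arctan2(-ey[0],ey[1]).round(4),np.linalg.norm(ex)*1e3,np.linalg.norm(ey)*1e3)
if __name__=='__main__':
    fit('top','pics/t2.png',[(166,84),(257,67),(188,210),(276,194)],(245,185))
    fit('side','pics/s2.png',[(641,295),(732,334),(558,380),(645,427)],(235-100,115))
    # lever tip rays: point in clamp plane x=0
    for n,uv in(('side',(235+(432-400)/4,115+60/4)),):
        f,cx,cy,e,M=cam(n); d=M@np.array([(uv[0]-cx)/f,(uv[1]-cy)/f,1]); c,s=np.cos(.19),np.sin(.19)
        o=np.array([.5415,.0265]); k=-((e[:2]-o)@[c,s])/(d[:2]@[c,s]); p=e+k*d
        print('tip y,z',(p[:2]-o)@[-s,c],p[2],'angle',np.arctan2(p[2]-.05,-((p[:2]-o)@[-s,c]-.08)))
E
python3 holes.py
```

```text
top rms px 0.13132156164414052
centre [0.5429 0.029 ] yaw x 0.179 yaw y 0.1868 94.09353926706054 75.42967915247522
side rms px 0.1304740925010292
centre [0.5424 0.0269] yaw x 0.1853 yaw y 0.1824 93.58696175954405 74.41562589044817
tip y,z 0.1442433732043329 0.2236866530004873 angle 1.925071471526491
```

```bash
sed -i 's/^P=.*/P=[.5427,.028,.184]/' h.py; python3 -c "
from h import *
to(0,205,192,90)
for i,th in enumerate(np.arange(1.5,0.0,-.1)):
    r=150+28*(1.5-th)/1.4
    print(round(th,2),round(80-r*np.cos(th)+8*np.sin(th)+14.5,1),round(50+r*np.sin(th)+8*np.cos(th),1))"
```

```text
t 17.38 clamp mm [-110.6  218.1  203.1] F clamp [-1.2 -0.7 -0.1] open 0.0 q [-0.88  0.14  0.32  2.06 -0.06  0.95  1.24] tilt [-0.002 -0.   ] yang 90.6
trans [-110.5  -14.2   10.9] rot [-0.  -0.1  0.6]
1.5 91.9 200.2
1.4 76.5 201.1
1.3 61.0 200.5
1.2 45.4 198.3
1.1 30.0 194.4
1.0 14.8 189.0
0.9 0.1 181.9
0.8 -14.0 173.2
0.7 -27.3 163.1
0.6 -39.6 151.5
0.5 -50.9 138.5
0.4 -60.8 124.3
0.3 -69.4 109.1
0.2 -76.4 92.8
0.1 -81.8 75.7
```

>>> carry_out:
  translation:
    - [-30, -5, 5]
    - [-60, -10, 11]
    - [-90, -13, 11]
    - [-110, -13, 11]
    - [-110, -13, 11]
    - [-110, -13, 11]
  delta_rot:
    - [0, 0, 0.6]
    - [0, 0, 0.6]
    - [0, 0, 0.6]
    - [0, 0, 0.6]
    - [0, 0, 0.6]
    - [0, 0, 0.6]
  hand: [0, 0, 0, 0, 0, 0]

```text
t: 17.88
tcp_pos: [0.5051, 0.2296, 0.1915]
ee_rot: [-0.091, 0.996, -0.001, -0.001]
wrist_force: [-0.6, -0.5, 0.3]
opening: 0.001
gripper_force: 0.0
```

```bash
python3 -c "
from h import *
to(0,92,200,90);to(0,45,198,90)"
```

```text
t 17.88 clamp mm [-1.000e-01  2.051e+02  1.915e+02] F clamp [-0.7 -0.4  0.3] open 0.0 q [-0.77  0.35  0.35  1.84 -0.14  0.98  1.4 ] tilt [-0.002 -0.001] yang 89.9
trans [  -0.3 -113.1   -8.4] rot [-0.1 -0.1 -0.1]
t 17.88 clamp mm [-1.000e-01  2.051e+02  1.915e+02] F clamp [-0.7 -0.4  0.3] open 0.0 q [-0.77  0.35  0.35  1.84 -0.14  0.98  1.4 ] tilt [-0.002 -0.001] yang 89.9
trans [  -0.4 -160.1   -6.4] rot [-0.1 -0.1 -0.1]
```

>>> carry_out:
  translation:
    - [0, -8, 0]
    - [0, -16, 0]
    - [0, -24, 0]
    - [0, -30, 0]
    - [0, -36, -1]
    - [0, -42, -2]
    - [0, -48, -3]
    - [0, -54, -4]
    - [0, -60, -5]
  delta_rot:
    - [0, 0, 0]
    - [0, 0, 0]
    - [0, 0, 0]
    - [0, 0, 0]
    - [0, 0, 0]
    - [0, 0, 0]
    - [0, 0, 0]
    - [0, 0, 0]
    - [0, 0, 0]
  hand: [0, 0, 0, 0, 0, 0, 0, 0, 0]

```text
t: 18.63
tcp_pos: [0.5154, 0.1728, 0.1976]
ee_rot: [-0.093, 0.996, 0.001, -0.0]
wrist_force: [-1.0, 6.2, 4.8]
opening: -0.0
gripper_force: 3.0
```

```bash
python3 -c "
from h import *
to(0,92,200,90)"
```

```text
t 18.63 clamp mm [ -0.3 147.3 197.6] F clamp [0.2 6.3 4.8] open -0.0 q [-0.69  0.32  0.37  1.86 -0.14  0.98  1.5 ] tilt [-0.001  0.001] yang 90.1
trans [ -0.2 -55.3  -2.4] rot [ 0.1 -0.   0.1]
```

>>> carry_out:
  translation:
    - [0, -8, 0]
    - [0, -16, 0]
    - [0, -24, -1]
    - [0, -32, -1]
    - [0, -40, -2]
    - [0, -48, -2]
    - [0, -55, -2]
    - [0, -63, -3]
    - [0, -71, -3]
    - [0, -79, -3]
    - [0, -86, -3]
    - [0, -94, -2]
    - [0, -102, -1]
    - [0, -110, 1]
    - [0, -117, 3]
    - [0, -125, 6]
    - [0, -132, 9]
    - [0, -132, 9]
  delta_rot:
    - [0, 0, 0]
    - [0, 0, 0]
    - [0, 0, 0]
    - [0, 0, 0]
    - [0, 0, 0]
    - [0, 0, 0]
    - [0, 0, 0]
    - [0, 0, 0]
    - [0, 0, 0]
    - [0, 0, 0]
    - [0, 0, 0]
    - [0, 0, 0]
    - [0, 0, 0]
    - [0, 0, 0]
    - [0, 0, 0]
    - [0, 0, 0]
    - [0, 0, 0]
    - [0, 0, 0]
  hand: [0, 0, 0, 0, 0, 0, 0, 0, 0, 0, 0, 0, 0, 0, 0, 0, 0, 0]

```text
t: 20.13
tcp_pos: [0.5394, 0.0407, 0.1873]
ee_rot: [-0.091, 0.996, -0.0, -0.001]
wrist_force: [0.2, 1.0, -0.8]
opening: 0.002
gripper_force: 0.1
```

```bash
python3 -c "
from h import *
to(0,14.8,189,90);to(0,-51,138.5,90);to(0,-69,109,90)"
```

```text
t 20.13 clamp mm [ -0.9  13.1 187.3] F clamp [ 0.3  0.9 -0.8] open 0.0 q [-0.49  0.34  0.43  1.88 -0.17  0.96  1.77] tilt [-0.002 -0.001] yang 89.9
trans [-0.9  1.7 -1.7] rot [-0.  -0.1 -0.1]
t 20.13 clamp mm [ -0.9  13.1 187.3] F clamp [ 0.3  0.9 -0.8] open 0.0 q [-0.49  0.34  0.43  1.88 -0.17  0.96  1.77] tilt [-0.002 -0.001] yang 89.9
trans [ -1.1 -64.   48.9] rot [-0.  -0.1 -0.1]
t 20.13 clamp mm [ -0.9  13.1 187.3] F clamp [ 0.3  0.9 -0.8] open 0.0 q [-0.49  0.34  0.43  1.88 -0.17  0.96  1.77] tilt [-0.002 -0.001] yang 89.9
trans [ -1.2 -82.   78.4] rot [-0.  -0.1 -0.1]
```

>>> carry_out:
  translation:
    - [-1, -6, 2]
    - [-1, -13, 5]
    - [-1, -20, 9]
    - [-1, -27, 14]
    - [-1, -34, 19]
    - [-1, -40, 24]
    - [-1, -47, 30]
    - [-1, -53, 36]
    - [-1, -58, 42]
    - [-1, -64, 49]
    - [-1, -69, 56]
    - [-1, -74, 63]
    - [-1, -74, 63]
  delta_rot:
    - [0, 0, 0]
    - [0, 0, 0]
    - [0, 0, 0]
    - [0, 0, 0]
    - [0, 0, 0]
    - [0, 0, 0]
    - [0, 0, 0]
    - [0, 0, 0]
    - [0, 0, 0]
    - [0, 0, 0]
    - [0, 0, 0]
    - [0, 0, 0]
    - [0, 0, 0]
  hand: [0, 0, 0, 0, 0, 0, 0, 0, 0, 0, 0, 0, 0]

```text
t: 21.22
tcp_pos: [0.5535, -0.0315, 0.1235]
ee_rot: [-0.091, 0.996, -0.0, -0.002]
wrist_force: [-0.3, 0.2, 0.0]
opening: 0.003
gripper_force: 0.1
```

```bash
python3 -c "
from h import *
to(0,-76,93,90)"
```

```text
t 21.22 clamp mm [ -0.3 -60.5 123.5] F clamp [-0.3  0.2  0. ] open 0.0 q [-0.33  0.45  0.42  1.89 -0.24  0.85  1.96] tilt [-0.003 -0.001] yang 90.0
trans [ -0.4 -15.5  30.5] rot [-0.  -0.2 -0. ]
```

```bash
python3 -c "
from h import *
cv2.imwrite('pics/s3.png',vision.grab_frame('side')[:,:,::-1])
b=cv2.imread('pics/s3.png')[115:240,235:335]
cv2.imwrite('pics/c3.png',cv2.resize(b,None,fx=4,fy=4,interpolation=cv2.INTER_CUBIC))"
```

```text
(no output)
```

View pics/c3.png

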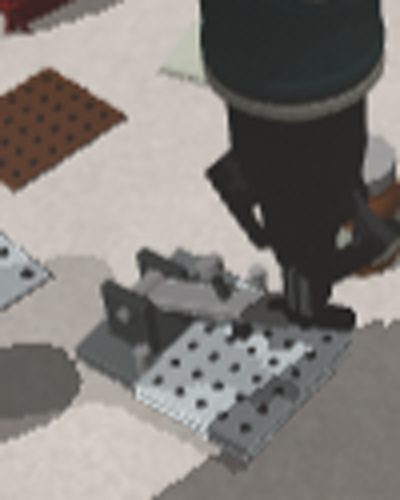

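>>> carry_out:
  translation:
    - [0, -5, 7]
    - [0, -9, 14]
    - [0, -12, 18]
    - [0, -14, 22]
    - [0, -14, 22]
  delta_rot:
    - [0, -0.2, 0]
    - [0, -0.2, 0]
    - [0, -0.2, 0]
    - [0, -0.2, 0]
    - [0, -0.2, 0]
  hand: [0, 0, 0, 0, 0]

```text
t: 21.68
tcp_pos: [0.5562, -0.0446, 0.1021]
ee_rot: [-0.092, 0.996, -0.0, 0.0]
wrist_force: [0.5, 0.7, -0.3]
opening: -0.001
gripper_force: 0.2
```

```bash
python3 -c "
from h import *
info()"
```

```text
t 21.68 clamp mm [-1.000e-01 -7.380e+01  1.021e+02] F clamp [ 0.6  0.6 -0.3] open -0.0 q [-0.3   0.49  0.41  1.9  -0.26  0.8   2.  ] tilt [ 0.001 -0.   ] yang 90.0
```

>>> carry_out:
  translation:
    - [0, -1, 1]
    - [0, -2, 2]
    - [0, -2, 3]
    - [0, -2, 4]
  delta_rot:
    - [0, 0, 0]
    - [0, 0, 0]
    - [0, 0, 0]
    - [0, 0, 0]
  hand: [0, 0, 0, 0]

```text
t: 22.02
tcp_pos: [0.5569, -0.0461, 0.099]
ee_rot: [-0.092, 0.996, -0.0, 0.001]
wrist_force: [-0.9, -0.8, 3.3]
opening: 0.001
gripper_force: 1.7
```

>>> carry_out:
  translation:
    - [0, 0, 1]
    - [0, 0, 2]
    - [0, 0, 3]
    - [0, 0, 4]
  delta_rot:
    - [0, 0, 0]
    - [0, 0, 0]
    - [0, 0, 0]
    - [0, 0, 0]
  hand: [0, 0, 0, 0]

```text
t: 22.35
tcp_pos: [0.557, -0.0461, 0.0949]
ee_rot: [-0.092, 0.996, -0.0, 0.001]
wrist_force: [0.3, -0.2, 3.2]
opening: 0.002
gripper_force: 1.8
```

>>> carry_out:
  translation:
    - [0, 0, 1]
    - [0, -1, 2]
    - [0, -1, 3]
  delta_rot:
    - [0, 0, 0]
    - [0, 0, 0]
    - [0, 0, 0]
  hand: [0, 0, 0]

```text
t: 22.6
tcp_pos: [0.557, -0.0468, 0.0918]
ee_rot: [-0.092, 0.996, 0.0, 0.001]
wrist_force: [1.0, -0.8, 3.4]
opening: 0.002
gripper_force: 1.8
```

>>> carry_out:
  translation:
    - [0, 0, 1]
    - [0, -1, 2]
    - [0, -1, 3]
  delta_rot:
    - [0, 0, 0]
    - [0, 0, 0]
    - [0, 0, 0]
  hand: [0, 0, 0]

```text
t: 22.85
tcp_pos: [0.5572, -0.0477, 0.0887]
ee_rot: [-0.092, 0.996, 0.0, 0.001]
wrist_force: [0.6, 1.3, 3.5]
opening: 0.002
gripper_force: 1.7
```

>>> carry_out:
  translation:
    - [0, 0, 1]
    - [0, 0, 2]
    - [0, 0, 3]
  delta_rot:
    - [0, 0, 0]
    - [0, 0, 0]
    - [0, 0, 0]
  hand: [0, 0, 0]

```text
t: 23.1
tcp_pos: [0.5573, -0.0481, 0.0858]
ee_rot: [-0.092, 0.996, -0.0, 0.001]
wrist_force: [0.9, -1.6, 3.8]
opening: 0.001
gripper_force: 1.8
```

>>> carry_out:
  translation:
    - [0, 0, 1]
    - [0, 0, 2]
    - [0, 0, 2]
  delta_rot:
    - [0, 0, 0]
    - [0, 0, 0]
    - [0, 0, 0]
  hand: [0, 0, 0]

```text
t: 23.35
tcp_pos: [0.5571, -0.0481, 0.0837]
ee_rot: [-0.092, 0.996, -0.0, 0.001]
wrist_force: [1.2, -0.6, 3.0]
opening: -0.001
gripper_force: 1.3
```

>>> carry_out:
  translation:
    - [0, 0, 1]
    - [0, 0, 2]
    - [0, 0, 2]
  delta_rot:
    - [0, 0, 0]
    - [0, 0, 0]
    - [0, 0, 0]
  hand: [0, 0, 0]

```text
t: 23.6
tcp_pos: [0.5571, -0.0479, 0.0817]
ee_rot: [-0.092, 0.996, 0.0, 0.001]
wrist_force: [1.2, -1.2, 3.3]
opening: 0.002
gripper_force: 1.4
```

>>> carry_out:
  translation:
    - [0, 0, 1]
    - [0, 0, 2]
    - [0, 0, 2]
  delta_rot:
    - [0, 0, 0]
    - [0, 0, 0]
    - [0, 0, 0]
  hand: [0, 0, 0]

```text
t: 23.85
tcp_pos: [0.5571, -0.0479, 0.0797]
ee_rot: [-0.092, 0.996, 0.0, 0.001]
wrist_force: [0.8, -1.7, 3.0]
opening: -0.001
gripper_force: 1.3
```

>>> carry_out:
  translation:
    - [0, 0, 1]
    - [0, 0, 2]
    - [0, 0, 2]
  delta_rot:
    - [0, 0, 0]
    - [0, 0, 0]
    - [0, 0, 0]
  hand: [0, 0, 0]

```text
t: 24.1
tcp_pos: [0.5572, -0.0479, 0.0777]
ee_rot: [-0.092, 0.996, 0.0, 0.001]
wrist_force: [1.8, -0.5, 2.9]
opening: -0.001
gripper_force: 1.3
```

>>> carry_out:
  translation:
    - [0, 0, 1]
    - [0, 0, 2]
    - [0, 0, 2]
  delta_rot:
    - [0, 0, 0]
    - [0, 0, 0]
    - [0, 0, 0]
  hand: [0, 0, 0]

```text
t: 24.35
tcp_pos: [0.5572, -0.0481, 0.0759]
ee_rot: [-0.092, 0.996, -0.0, 0.001]
wrist_force: [-0.3, -2.4, 5.4]
opening: -0.002
gripper_force: 2.6
```

>>> carry_out:
  translation:
    - [0, 0, 1]
    - [0, 0, 2]
    - [0, 0, 2]
  delta_rot:
    - [0, 0, 0]
    - [0, 0, 0]
    - [0, 0, 0]
  hand: [0, 0, 0]

```text
t: 24.6
tcp_pos: [0.5573, -0.0483, 0.0741]
ee_rot: [-0.092, 0.996, -0.0, 0.001]
wrist_force: [-0.7, -3.8, 10.3]
opening: -0.0
gripper_force: 4.8
```

```bash
python3 -c "
from h import *
for i in range(5): vision.grab_frame('side');info()" | cut -c1-110
```

```text
t 24.65 clamp mm [  0.4 -77.7  74.2] F clamp [-1.8 -4.2  9. ] open -0.01 q [-0.28  0.53  0.39  1.91 -0.29  0.7
t 24.7 clamp mm [  0.4 -77.7  74.2] F clamp [-2.6 -4.3  9.7] open -0.0 q [-0.28  0.53  0.39  1.91 -0.29  0.75 
t 24.75 clamp mm [  0.4 -77.7  74.1] F clamp [-0.9 -4.2  9.2] open 0.0 q [-0.28  0.53  0.39  1.91 -0.29  0.75 
t 24.8 clamp mm [  0.4 -77.7  74.2] F clamp [-1.9 -2.7  9. ] open 0.0 q [-0.28  0.53  0.39  1.91 -0.29  0.75  
t 24.85 clamp mm [  0.4 -77.7  74.2] F clamp [-1.5 -2.9  8.7] open 0.0 q [-0.28  0.53  0.39  1.91 -0.29  0.75
```

>>> carry_out:
  translation:
    - [0, 0, 0.4]
    - [0, 0, 0.4]
    - [0, 0, 0.4]
  delta_rot:
    - [0, 0, 0]
    - [0, 0, 0]
    - [0, 0, 0]
  hand: [0, 0, 0]

```text
t: 25.1
tcp_pos: [0.5574, -0.0484, 0.0739]
ee_rot: [-0.092, 0.996, -0.0, 0.001]
wrist_force: [-2.5, -4.3, 12.0]
opening: -0.003
gripper_force: 5.6
```

>>> carry_out:
  translation:
    - [0, 0, -2]
    - [0, 0, -10]
    - [0, 0, -40]
    - [0, 0, -80]
    - [40, 0, -120]
    - [80, 0, -130]
    - [120, 0, -130]
    - [160, 0, -130]
    - [160, 0, -130]
    - [160, 0, -130]
    - [160, 0, -130]
  delta_rot:
    - [0, 0, 0]
    - [0, 0, 0]
    - [0, 0, 0]
    - [0, 0, 0]
    - [0, 0, 0]
    - [0, 0, 0]
    - [0, 0, 0]
    - [0, 0, 0]
    - [0, 0, 0]
    - [0, 0, 0]
    - [0, 0, 0]
  hand: [0, 0, 0, 0, 0, 0, 0, 0, 0, 0, 0]

```text
t: 26.02
tcp_pos: [0.3999, -0.0769, 0.2038]
ee_rot: [-0.092, 0.996, 0.0, 0.002]
wrist_force: [0.4, 0.7, -0.7]
opening: -0.002
gripper_force: 0.0
```

```bash
python3 -c "
from h import *
info()
cv2.imwrite('pics/t4.png',vision.grab_frame('top')[:,:,::-1]);cv2.imwrite('pics/s4.png',vision.grab_frame('side')[:,:,::-1])
a=cv2.imread('pics/t4.png')[185:265,245:345]; b=cv2.imread('pics/s4.png')[130:255,235:335]
A=cv2.resize(a,None,fx=4,fy=4,interpolation=cv2.INTER_CUBIC);B=cv2.resize(b,None,fx=4,fy=4,interpolation=cv2.INTER_CUBIC)
o=np.zeros((500,800,3),np.uint8);o[:320,:400]=A;o[:,400:]=B;cv2.imwrite('pics/c4.png',o)"
```

```text
t 26.02 clamp mm [-159.6  -77.   203.8] F clamp [ 0.5  0.6 -0.7] open -0.0 q [-0.37  0.05  0.51  2.17 -0.03  0.93  1.91] tilt [0.003 0.001] yang 90.0
```

View pics/c4.png

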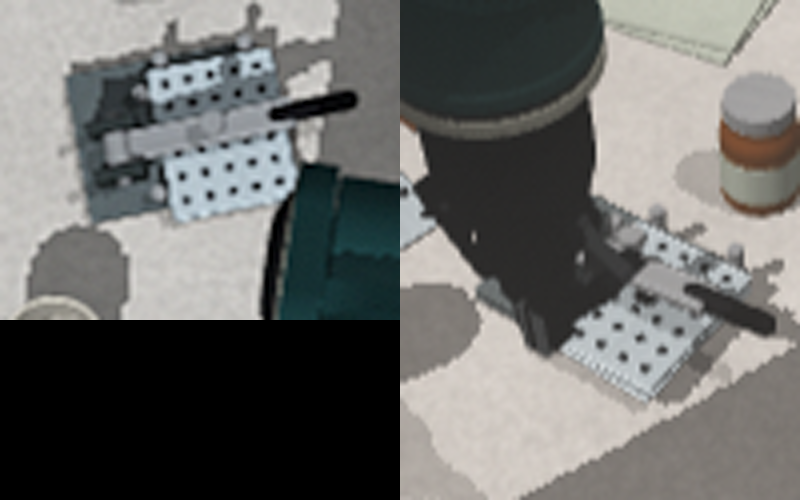

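The lever lies across the stack at top-crop (210,130) with its foot on the top screen. The stack sits against the far pins at (160,60) and (245,45) and the left pins at (150,85) and (158,192). The arm is clear, so I am handing in.

```bash
python3 -c "
from bench import robot
print(robot.finish_job())"
```

```text
the job is handed in; nothing more can be done
None
```

The job is handed in at about 26 s with no verdict shown: the three screens are tapped against the far and left pins, and the lever is swung over and pressed to about 10 N at its end, peaking near 12 N at the wrist.

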